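Tip a pivot pin out of its nest and snap it into spring clips

ROBOT

A 6-joint arm with a two-finger parallel gripper is mounted at the origin on the work surface. World frame = base frame: x ahead of the robot, y to its left, z up, the work surface at z = 0. Lengths are in mm, angles in rad, forces in N, time in s.
With the tool pointing down it reaches from about 350 to 975 mm from the base axis. Payload 7.1 kg.
Tool frame: the origin (TCP) lies between the finger pads; the fingertips stand 19 mm ahead of it and the grasp point (between the pads) is the TCP; z points along the fingers, y is the line along which they close (so a half turn about z gives the same grasp; the last joint's range is limited). The gripper opens to 88 mm and grips with 3 to 60 N. Pads are 20 mm wide; open, the fingers measure 115 mm over their backs; the gripper's body (75 mm by 178 mm) begins 61 mm behind the grasp point.
Start: joints at [1.144, 0.423, 1.63, -0, 1.089, -0.019], TCP at [247.837, 573.744, 241.675] pointing down, gripper open.
Joint ranges: [-3, 3], [-0.9, 2.11], [0.09, 2.58], [-1.31, 4.45], [0.11, 2.69], [-2.54, 2.54]. Speed limits (rad/s): [2.39, 2.39, 3.01, 3.14, 3.14, 3.14].

INTERFACE

Orientations are given as a rotation vector (axis times angle).
In Python, from workcell import ctrl gives the robot as it stands.
- The arm moves only by the tool arm_command, never from a script. Its argument "series" is a list of rows, each an object with "linear": the shift along the tool's x, y, z in m, a list of three; "turn": the turn about the tool's z in rad. A call has 1 to 10 rows; each row shifts and turns the commanded pose from where the row before left it, along the tool's axes as they then stand; what a row does not reach is not made up. A row lasts 1/10 s, in which the tool goes at most 50 mm and 8.59 degrees, less where a joint would pass 70% of its speed; a pose out of reach is approached as far as the arm can. A call with a gripper value outside its range is refused whole. "jaw" is the opening, from -1 (shut) to 1 (fully open), set as the call begins (left out, the last holds). The fingers move at their own pace and stop on an object; the grip force is fixed at half the most. Time passes only in rows, so rows that do not move let the fingers close. It gives the time, the measured TCP pose, the force, the opening and the grip force at its end, in the units of the state.
- ctrl.get_obs(): the state, without advancing time (a new reading comes with each control period).
- ctrl.get_image(name): name is "side" or "top"; returns a dict with "frame" (400x640x3 uint8, blue, green, red), "fx", "fy", "cx", "cy" (pixels), "k1" (the pictures are not rectified: a ray, as slopes to the right and down, at radius r is drawn at 1 + k1 r^2 times it, then the intrinsics apply), "rvec" (rotation vector, rad) and "tvec" (3), from world to camera coordinates, as OpenCV has them. Camera axes: x right, y down, z forward; pixel columns grow to the right and rows downward; lengths in mm; the calibration is good to about 2 mm. A picture is of the moment at which its call begins. There is no depth.
- ctrl.close_job(): hands the job in; it is judged then, once.
The state is a dict: "t": time; "qpos": joint angles; "qvel": joint speeds; "joint_torque": joint torques, N m; "ee_pos": TCP position; "orientation": TCP orientation; "ft_force": force on the tool from outside, world axes, zero at the start; "moment": the same for the moment, N m; "width": finger opening in mm; "grasp_force": force on a finger pad.
Only numpy, scipy, OpenCV 4.12 (cv2) and the standard library are available. Lean on these libraries where they do the work, as an engineer would, in place of code of your own. Each camera call takes 0.05 s, during which the arm holds its last target. There are 200 camera calls.

TASK

The long pivot pin lies so deep in its lane of the grey nest block that fingers cannot get round it. Press down its end over the deep well until the pin tips up and stays tipped when you let go of it; then take it by its raised end, lay it across the two spring clips of the stand, about centred, and press it down until it is fully home and level in both, and let go. Leave the shorter pin lying flat where it is in the nest, and do not knock the tin, the bottle or the cup about.

Things in the scene. Friction and masses are not known exactly. Their poses are not given: they have to be found in the camera images.
- nest: Grey plastic nest block, fixed, 170 long (x, from -82 to +88) by 126 wide (y) by 65 high; origin on its underside at mid-width, z up. Two lanes parallel to x, open at the top, centred at y = +33 and -33, 29 wide from x = -72 to +30, flat floor 41 above the bench. A pin lies in each, centred at x = 0, its +x half over a well; which pin is in which lane varies.
- nest_step (a point): Mid-width of the block, at the sharp step where both lane floors end (x = +4 of the block, 41 above the bench). A pressed long pin rocks over this step; past about 17 degrees it goes over by itself and stays tipped at 27 to 30 degrees, +x end on the well floor (slid down a few mm), the other end raised clear of the block.
- nest_well (a point): Mid-width of the block, on the level of the wells' floors, 8 above the bench. Each lane's well runs from x = +4 to +78 of the block; from x = +30 on it is 44 wide: room to press with shut fingers, not to grip. This point is at x = +54, where to press (on the pin's own lane, y = +33 or -33). Less than 3 N on the pin's end tips it.
- long_pin_center (a point): Centre of the long pin: plain round steel pin, diameter 26, length 140, about 0.25 kg. It lies flat, its top 2 above the block's top. x axis along the pin; at the start it points to the well end of the nest (same way as the nest's x). The ends are alike.
- short_pin_center (a point): Centre of the short pin: plain round steel pin, diameter 22, length 105, x along it. It lies in the other lane and is to stay there.
- stand: Clip stand, fixed: aluminium base 90 (x) by 80 (y) by 12 high, origin at the centre of its underside, z up. Two spring clips at x = -28 and +28, each 12 long in x (free gap of 44 between them). A clip is a pair of steel spring fingers hinged near the base, one each side of the pin, reaching 70 above the bench, about 42 across their flared tops.
- clip_mouth (a point): Midway between the clips at the level of the mouths' narrowest place, 58 above the bench, 19 wide; flared above, 29 wide below. A 26 mm pin laid along x first rests in the flares, axis about 68 above the bench; pressed down 20 more it spreads the fingers and snaps home on two supports. A push of 8 to 20 N in the middle between the clips does it.
- stand_seat (a point): Centre of where the long pin lies when fully home, 48 above the bench, midway between the clips; x along the pin (either way round).
- tin: Upright paint tin, diameter 76, height 115, origin under its centre. Bystander.
- cup: Upright empty cup, 76 across, height 95, origin under its centre. Bystander.
- bottle: Upright plastic bottle, diameter 56, height 180, origin under its centre. Bystander.
There are look-alikes about, which are no part of the job. Several things have the shape of the nest; the one meant has the colours described above.

How it is judged:
By the outcome, as a careful person would: the job done as asked, in the order asked, and still so for the second after the job is handed in, with the robot touching nothing.
It also fails if it takes over 64 s, if anything falls off the work surface, if the arm or the gripper's body presses on something with over 40 N, if the wrist force passes 120 N, or if a joint passes its speed limit or range.

## Working session

There is one attempt and no reset: what is moved stays moved. The work goes in short steps, Python scripts to look and compute and a tool call to move; the robot and the scene stay as the last step left them, time stands still between calls to the robot, and variables do not carry over. Pictures are saved under pics/ and viewed, at most 14 in all, crops included, and the job is handed in when it is done.

Besides the shell and the picture viewer there is one more tool, called after ">>>" in YAML: its name, and indented under it one key for each argument. arm_command: Moves the arm, as the interface text tells. Its arguments: {"type":"object","properties":{"series":{"type":"array"},"jaw":{"type":"number"}},"required":["series"]}

```bash
mkdir -p pics; cat > h.py <<'E'
import numpy as np, cv2
from workcell import ctrl
def grab(n,f):
    d=ctrl.get_image(n); cv2.imwrite('pics/'+f,d['frame']); np.save('pics/'+f+'.npy',d,allow_pickle=True); return d
def load(f): return np.load('pics/'+f+'.npy',allow_pickle=True).item()
def ray(d,u,v):
    K=np.array([[d['fx'],0,d['cx']],[0,d['fy'],d['cy']],[0,0,1.]])
    p=cv2.undistortPoints(np.array([[[u,v]]],float),K,np.array([d['k1'],0,0,0.]))[0,0]
    R=cv2.Rodrigues(np.array(d['rvec'],float))[0]; t=np.array(d['tvec'],float).ravel()
    return -R.T@t, R.T@np.array([p[0],p[1],1])
def onz(d,u,v,z):
    o,r=ray(d,u,v); return o+r*(z-o[2])/r[2]
def proj(d,P):
    K=np.array([[d['fx'],0,d['cx']],[0,d['fy'],d['cy']],[0,0,1.]])
    # pinhole + forward k1
    return cv2.projectPoints(np.array(P,float).reshape(-1,1,3),np.array(d['rvec'],float),np.array(d['tvec'],float),K,np.array([d['k1'],0,0,0.]))[0][:,0]
E
python3 - <<'E'
from h import *
for n in('top','side'):
    d=grab(n,n+'0.png'); print({k:d[k] for k in d if k!='frame'}, ray(d,320,200)[0])
print(ctrl.get_obs())
E
```

```text
{'fx': 362.7650772638307, 'fy': 362.7650772638307, 'cx': 323.1031761469866, 'cy': 203.57907584773457, 'k1': -0.045632180946257775, 'rvec': array([ 2.12033498, -2.1802407 ,  0.13529359]), 'tvec': array([102.13067011, 535.19065896, 923.61562716])} [411.82468921  83.1811202  986.61383963]
{'fx': 402.1931830078822, 'fy': 402.1931830078822, 'cx': 313.75753251037276, 'cy': 202.9824939595944, 'k1': -0.08737527370708197, 'rvec': array([ 2.07174788, -0.26994438,  0.1844014 ]), 'tvec': array([-502.4820852 ,  158.1163365 ,  847.32690083])} [ 297.47390575 -767.82713192  563.38501007]
{'t': 0.1, 'qpos': array([ 1.14402124e+00,  4.23715299e-01,  1.63060075e+00,  2.05188143e-05,
        1.08858319e+00, -1.90085078e-02]), 'qvel': array([-0.00085471, -0.00076091, -0.00170473, -0.00096996,  0.00205067,
       -0.00048352]), 'joint_torque': array([-1.77430582e-03, -5.45608699e+01, -2.74325305e+01,  6.43800432e-02,
        1.87327695e-02, -6.25322309e-05]), 'ee_pos': array([247.63422364, 573.34299617, 241.01511822]), 'orientation': array([-6.36042361e-01, -3.07621920e+00,  1.99510204e-03]), 'ft_force': array([ 0.30738148,  0.02729592, -0.3165595 ]), 'moment': array([-0.00667626,  0.0050569 , -0.0045589 ]), 'grasp_force': 0.0, 'width': 87.83337715211984}
```

View pics/top0.png

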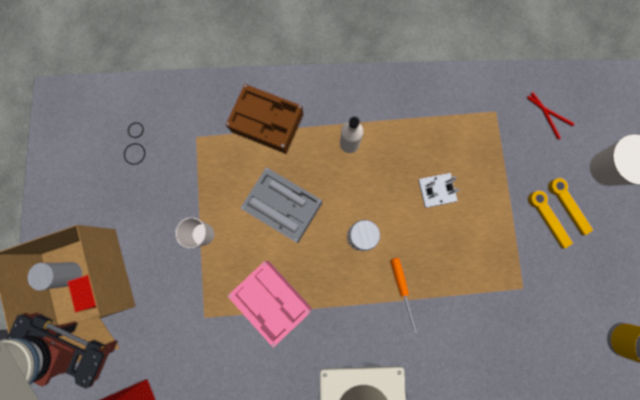

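View pics/side0.png

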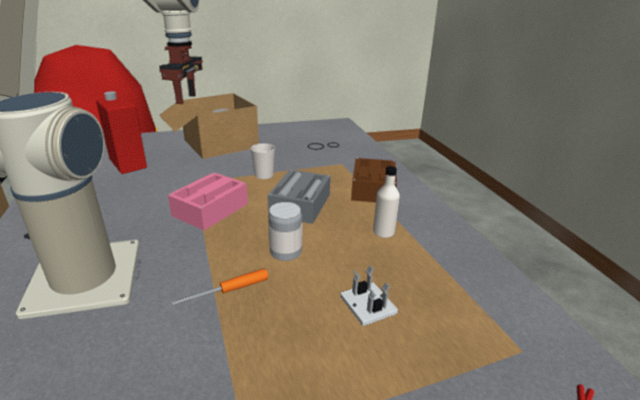

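The top view shows the grey nest at about (283,205), the stand at (438,190), the tin at (365,236), the bottle at (351,135) and the cup at (193,233). Next I'll enlarge the nest and the stand.

```bash
python3 - <<'E'
from h import *
f=load('top0.png')['frame']
a=cv2.resize(f[160:250,235:330],None,fx=6,fy=6,interpolation=cv2.INTER_CUBIC)[:540,:570]
b=cv2.resize(f[165:215,412:466],None,fx=4,fy=4,interpolation=cv2.INTER_CUBIC)
c=np.zeros((540,800,3),np.uint8); c[:540,:570]=a; c[:200,575:575+216]=b
cv2.imwrite('pics/c1.png',c)
E
```

```text
(no output)
```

View pics/c1.png

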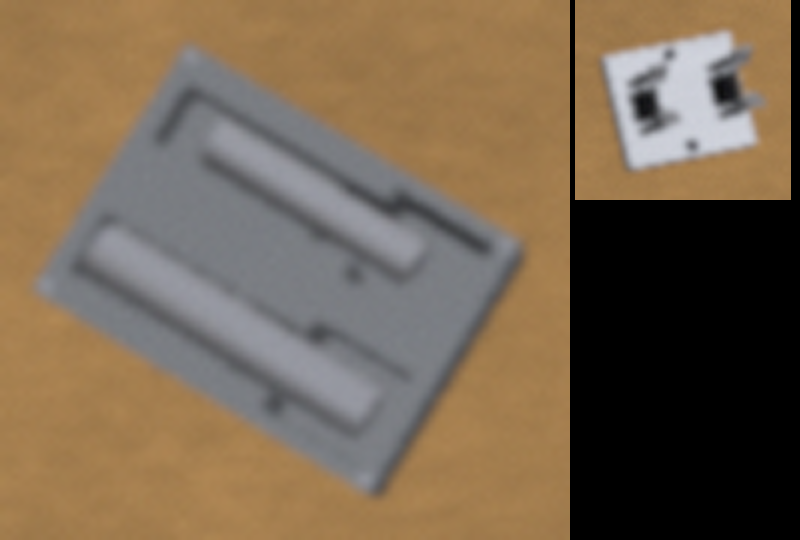

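The crop shows the long pin in the lower-left lane, from about (251.7,200.8) to (295.8,227.5). The well end is lower right. The stand's clips are set along the image's left-right direction.

```bash
python3 - <<'E'
from h import *
d=load('top0.png'); s=load('side0.png')
def q(l,z): return np.array([onz(d,u,v,z)[:2] for u,v in l])
c=np.array([(190,48),(523,247),(376,491),(41,286)])/6+[235-.4,160-.4]
N=q(c,65); print(N.round(1)); print('sides',np.linalg.norm(np.diff(np.r_[N,N[:1]],axis=0),axis=1).round(1))
x=(N[1]-N[0]+N[2]-N[3]); x/=np.linalg.norm(x); y=np.array([-x[1],x[0]]); m=N.mean(0); o=m-3*x
print('nest o',o,'yaw',np.degrees(np.arctan2(x[1],x[0])))
p=q(np.array([(98,245),(368,405)])/6+[234.6,159.6],60); print('pin in nest',[( (a-o)@x,(a-o)@y) for a in p])
# stand: bright base mask
f=d['frame'].astype(int); roi=np.zeros(f.shape[:2],np.uint8); roi[165:215,412:466]=1
mk=((f.min(2)>140)&(roi>0)).astype(np.uint8); mk=cv2.morphologyEx(mk,cv2.MORPH_CLOSE,np.ones((5,5)))
S=q(np.array([(605,55),(732,32),(757,143),(632,170)])*.25+[412-575/4-.4,165-.4],12)
print(S.round(1),'sides',np.linalg.norm(np.diff(np.r_[S,S[:1]],axis=0),axis=1).round(1)); 
sx=S[1]-S[0]+S[2]-S[3]; print('stand c',S.mean(0),'yaw',np.degrees(np.arctan2(sx[1],sx[0])), 'mask rect',cv2.minAreaRect(cv2.findNonZero(mk)))
r=cv2.boxPoints(cv2.minAreaRect(cv2.findNonZero(mk))); R=q(r,12); print('rect c',R.mean(0),R.round(1))
for n,u,v,z in [('tin',365,235,115),('bottle',354,122,180),('cup',190,232,95)]: print(n,onz(d,u,v,z)[:2])
# draw in side
P=[]
for a,b,z in [(-82,63,65),(88,63,65),(88,-63,65),(-82,-63,65),(54,-33,67),(-70,-33,67)]:
  P.append([*(o+a*x+b*y),z])
im=s['frame'].copy(); im=cv2.resize(im,None,fx=3,fy=3)
for k in proj(s,P): cv2.circle(im,tuple((k*3+1).round().astype(int)),3,(0,0,255),-1)
C=S.mean(0); sx/=np.linalg.norm(sx); sy=np.array([-sx[1],sx[0]])
for a,b,z in [(-45,40,12),(45,40,12),(45,-40,12),(-45,-40,12),(-28,21,70),(28,21,70),(-28,-21,70),(28,-21,70)]:
  k=proj(s,[[*(C+a*sx+b*sy),z]])[0]; cv2.circle(im,tuple((k*3+1).round().astype(int)),3,(0,0,255),-1)
cv2.imwrite('pics/c2.png',np.hstack([im[480:690,780:1020],im[770:980,1000:1220]]))
E
```

```text
[[632.6 232.4]
 [541.3  90.3]
 [439.2 155.1]
 [530.3 297.1]]
sides [168.9 120.9 168.8 121. ]
nest o [537.48507835 196.25503038] yaw -122.70137369682544
pin in nest [(np.float64(-70.82050192619624), np.float64(-32.83807481891649)), (np.float64(65.28593655024366), np.float64(-31.245500661858905))]
[[ 603.2 -177.5]
 [ 616.9 -266.3]
 [ 539.5 -277.6]
 [ 523.4 -190.9]] sides [89.9 78.3 88.3 80.9]
stand c [ 570.74946716 -228.05688795] yaw -80.38014896752091 mask rect ((438.019287109375, 189.59617614746094), (29.41741943359375, 33.535858154296875), 78.69007110595703)
rect c [ 570.78703507 -227.50932707] [[ 602.9 -176.3]
 [ 618.9 -268.4]
 [ 538.4 -278.2]
 [ 523.  -187. ]]
tin [448.54266019 -11.43572244]
bottle [707.22508194   9.81923389]
cup [468.33558613 418.44254412]
```

View pics/c2.png

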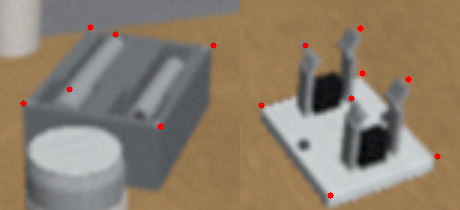

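The nest and stand estimates agree with the side view to within a few mm, and the pin's lane is y=-33. Next I'll write a helper that converts targets into tool-axis moves.

```bash
cat >> h.py <<'E'
O=np.array([537.5,196.3]); NY=np.radians(-122.7); S=np.array([570.7,-228.]); SY=np.radians(-80.4+180)
def fr(o,yaw,a,b): c,s=np.cos(yaw),np.sin(yaw); return o+[c*a-s*b,s*a+c*b]
def go(xy,z,pinyaw=None):
    """shift in tool axes (mm) to a target, then turn (deg) to set tool x along pinyaw (mod 180)"""
    ob=ctrl.get_obs(); R=cv2.Rodrigues(np.array(ob['orientation']))[0]
    dl=R.T@(np.array([*xy,z])-ob['ee_pos']); yaw=np.arctan2(R[1,0],R[0,0])
    print('t',ob['t'],'tcp',ob['ee_pos'].round(1),'yaw',np.degrees(yaw).round(1),'shift mm',dl.round(1),'q',ob['qpos'].round(2),'w',round(ob['width'],1))
    if pinyaw is not None:
        tr=-(pinyaw-yaw); tr=(tr+np.pi/2)%np.pi-np.pi/2; print('turn about tool z rad',tr.round(3),'or',(tr-np.sign(tr)*np.pi).round(3))
E
python3 - <<'E'
from h import *
x=fr(O,NY,54,-33); print(x); go(x,120,NY); go(x,150,SY)
E
```

```text
[480.55716689 168.68634835]
t 0.1 tcp [247.6 573.3 241. ] yaw 156.6 shift mm [-374.3 -278.9  121.4] q [ 1.14  0.42  1.63  0.    1.09 -0.02] w 87.8
turn about tool z rad -1.408 or 1.734
t 0.1 tcp [247.6 573.3 241. ] yaw 156.6 shift mm [-374.3 -279.    91.4] q [ 1.14  0.42  1.63  0.    1.09 -0.02] w 87.8
turn about tool z rad 0.995 or -2.146
```

>>> arm_command:
  series:
    - {"linear": [-0.0375, -0.028, 0], "turn": 0}
    - {"linear": [-0.0375, -0.028, 0], "turn": 0}
    - {"linear": [-0.0375, -0.028, 0], "turn": 0}
    - {"linear": [-0.0375, -0.028, 0], "turn": 0}
    - {"linear": [-0.0375, -0.028, 0], "turn": 0}
    - {"linear": [-0.0375, -0.028, 0], "turn": 0}
    - {"linear": [-0.0375, -0.028, 0], "turn": 0}
    - {"linear": [-0.0375, -0.028, 0], "turn": 0}
    - {"linear": [-0.0375, -0.028, 0], "turn": 0}
    - {"linear": [-0.0375, -0.028, 0], "turn": 0}
  jaw: -1

```text
t: 1.1
ee_pos: [481.5, 166.1, 241.6]
orientation: [-0.636, -3.076, 0.0]
ft_force: [1.6, 0.7, -0.2]
width: 11.3
grasp_force: 0.0
```

>>> arm_command:
  series:
    - {"linear": [0, 0, 0], "turn": 0.144}
    - {"linear": [0, 0, 0], "turn": 0.144}
    - {"linear": [0, 0, 0], "turn": 0.144}
    - {"linear": [0, 0, 0], "turn": 0.144}
    - {"linear": [0, 0, 0], "turn": 0.144}
    - {"linear": [0, 0, 0], "turn": 0.144}
    - {"linear": [0, 0, 0], "turn": 0.144}
    - {"linear": [0, 0, 0], "turn": 0.144}
    - {"linear": [0, 0, 0], "turn": 0.144}
    - {"linear": [0, 0, 0], "turn": 0.144}

```text
t: 2.1
ee_pos: [480.7, 167.9, 241.4]
orientation: [-2.512, -1.886, 0.001]
ft_force: [-0.6, -0.3, -0.7]
width: 1.0
grasp_force: 0.0
```

>>> arm_command:
  series:
    - {"linear": [0, 0, 0.03], "turn": 0.144}
    - {"linear": [0, 0, 0.03], "turn": 0.144}
    - {"linear": [0, 0, 0.03], "turn": 0}
    - {"linear": [0, 0, 0], "turn": 0}
    - {"linear": [0, 0, 0], "turn": 0}

```text
t: 2.6
ee_pos: [480.8, 167.9, 151.7]
orientation: [-2.752, -1.515, 0.002]
ft_force: [0.6, 0.3, 0.0]
width: 0.5
grasp_force: 0.0
```

```bash
python3 - <<'E'
from h import *
x=fr(O,NY,54,-33); go(x,95,NY)
d=grab('top','t1.png');s=grab('side','s1.png')
o=ctrl.get_obs()['ee_pos']; tip=o-[0,0,19]
a=cv2.resize(d['frame'][160:250,235:330],None,fx=4,fy=4)
b=cv2.resize(s['frame'][120:240,240:340],None,fx=4,fy=4)[:480]
c=np.zeros((480,800,3),np.uint8);c[:360,:380]=a;c[:,385:785]=b
cv2.imwrite('pics/c3.png',c); print(proj(d,[tip,o]),proj(s,[tip,o]))
E
```

```text
t 2.6 tcp [480.8 167.9 151.7] yaw 57.7 shift mm [ 0.6 -0.6 56.7] q [ 0.31  0.39  1.95 -0.    0.81  0.88] w 0.5
turn about tool z rad 0.006 or -3.135
[[289.03526373 222.55273231]
 [288.20352608 221.89894527]] [[282.64409242 166.46990094]
 [282.51401401 159.69560987]]
```

View pics/c3.png

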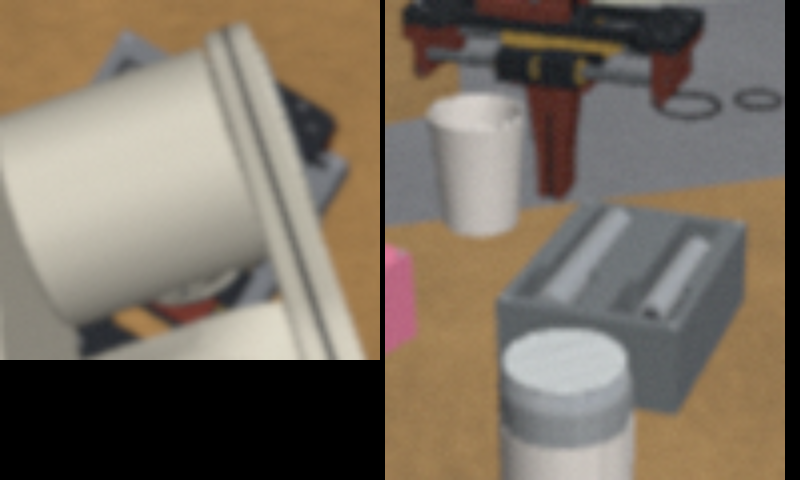

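The fingertips appear at about (555,195) in the crop against a predicted (555,186). That is the same roughly 2 px vertical bias as in the side view, so the nest position holds. I'll press now.

>>> arm_command:
  series:
    - {"linear": [0, 0, 0.03], "turn": 0}
    - {"linear": [0, 0, 0.027], "turn": 0}
    - {"linear": [0, 0, 0.006], "turn": 0}
    - {"linear": [0, 0, 0.005], "turn": 0}
    - {"linear": [0, 0, 0.004], "turn": 0}

```text
t: 3.2
ee_pos: [482.0, 168.3, 80.7]
orientation: [2.752, 1.514, 0.003]
ft_force: [0.7, -0.2, -0.4]
width: 0.6
grasp_force: 0.1
```

>>> arm_command:
  series:
    - {"linear": [0, 0, 0.003], "turn": 0}
    - {"linear": [0, 0, 0.003], "turn": 0}
    - {"linear": [0, 0, 0.003], "turn": 0}
    - {"linear": [0, 0, 0.003], "turn": 0}
    - {"linear": [0, 0, 0.002], "turn": 0}

```text
t: 3.7
ee_pos: [481.1, 168.0, 65.6]
orientation: [2.753, 1.514, 0.0]
ft_force: [-0.4, 0.4, 4.7]
width: 0.4
grasp_force: 2.5
```

>>> arm_command:
  series:
    - {"linear": [0, 0, -0.004], "turn": 0}
    - {"linear": [0, 0, -0.01], "turn": 0}
    - {"linear": [0, 0, -0.03], "turn": 0}
    - {"linear": [0, 0, -0.04], "turn": 0}
    - {"linear": [0, 0, -0.04], "turn": 0}
    - {"linear": [0, 0, -0.04], "turn": 0}
  jaw: -0.1

```text
t: 4.3
ee_pos: [480.7, 167.9, 232.1]
orientation: [2.753, 1.514, 0.001]
ft_force: [0.9, 0.1, -0.5]
width: 39.2
grasp_force: 0.0
```

```bash
python3 - <<'E'
from h import *
x=fr(O,NY,-42,-33); go(x,150,NY)
d=grab('top','t2.png');s=grab('side','s2.png')
b=cv2.resize(s['frame'][140:240,260:360],None,fx=5,fy=5,interpolation=cv2.INTER_CUBIC)
cv2.imwrite('pics/c4.png',b)
for p in [(-51.7,85.4),(-45.6,96.9),(-57.8,73.9)]: print((proj(s,[[*fr(O,NY,p[0],-33),p[1]]])-[260,140])*5)
E
```

```text
t 4.3 tcp [480.7 167.9 232.1] yaw 57.6 shift mm [96.5 -0.1 82.2] q [ 0.31  0.27  1.89 -0.    0.98  0.88] w 39.2
turn about tool z rad 0.006 or -3.136
[[178.70400366 138.29723647]]
[[175.07765154 123.99794968]]
[[182.26501777 152.33723617]]
```

View pics/c4.png

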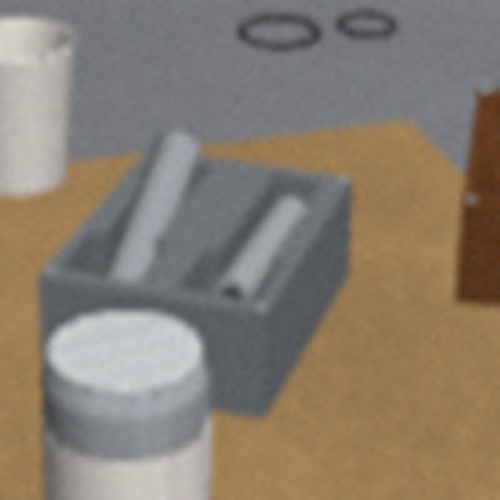

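The pin is tipped up and stays there: its raised end is at about (182,130) in the crop, as predicted. The short pin is still flat. Now I'll grip the raised end.

>>> arm_command:
  series:
    - {"linear": [0.032, 0, 0], "turn": 0}
    - {"linear": [0.032, 0, 0], "turn": 0.006}
    - {"linear": [0.0325, 0, 0.02], "turn": 0}
    - {"linear": [0, 0, 0.042], "turn": 0}
    - {"linear": [0, 0, 0.04], "turn": 0}
    - {"linear": [0, 0, 0.03], "turn": 0}
    - {"linear": [0, 0, 0.012], "turn": 0}
    - {"linear": [0, 0, 0.002], "turn": 0}
  jaw: 0.1

```text
t: 5.2
ee_pos: [530.6, 248.5, 84.2]
orientation: [-2.757, -1.505, 0.01]
ft_force: [-12.6, -5.8, 27.5]
width: 48.4
grasp_force: 13.7
```

```bash
python3 - <<'E'
from h import *
go(fr(O,NY,-42,-33),86,NY); print(ctrl.get_obs()['ft_force'])
E
```

```text
t 5.2 tcp [530.6 248.5  84.2] yaw 57.3 shift mm [ 1.8  1.  -1.8] q [0.42 0.59 1.8  0.   0.76 0.99] w 48.4
turn about tool z rad -0.001 or 3.141
[-12.59311769  -5.79501175  27.47476953]
```

>>> arm_command:
  series:
    - {"linear": [0, 0, -0.003], "turn": 0}
    - {"linear": [0, 0, 0], "turn": 0}

```text
t: 5.4
ee_pos: [533.5, 249.6, 87.8]
orientation: [2.757, 1.506, 0.003]
ft_force: [0.9, 0.8, 0.0]
width: 48.3
grasp_force: 0.0
```

```bash
python3 - <<'E'
from h import *
go(fr(O,NY,-42,-33),86,NY); print(ctrl.get_obs()['ft_force'],ctrl.get_obs()['moment'])
s=grab('side','s3.png')
cv2.imwrite('pics/c5.png',cv2.resize(s['frame'][110:240,250:360],None,fx=4.5,fy=4.5,interpolation=cv2.INTER_CUBIC))
E
```

```text
t 5.4 tcp [533.5 249.6  87.8] yaw 57.3 shift mm [-0.7 -0.8  1.8] q [ 0.42  0.58  1.8  -0.    0.76  0.99] w 48.3
turn about tool z rad -0.0 or 3.141
[0.88215196 0.76902034 0.02926663] [ 0.01966085  0.07371742 -0.02204639]
```

View pics/c5.png

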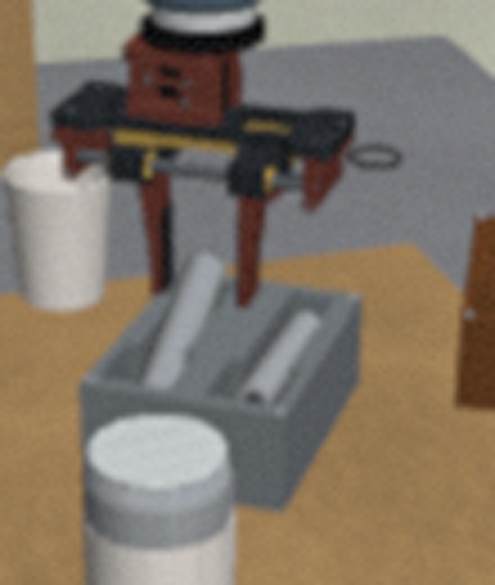

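The fingers straddle the raised end and nothing is touching now; the earlier force was an overshoot onto the block's top. I'll close and lift.

>>> arm_command:
  series:
    - {"linear": [0, 0, 0], "turn": 0}
    - {"linear": [0, 0, 0], "turn": 0}
    - {"linear": [0, 0, 0], "turn": 0}
    - {"linear": [0, 0, 0], "turn": 0}
    - {"linear": [0, 0, 0], "turn": 0}
    - {"linear": [0, 0, 0], "turn": 0}
  jaw: -1

```text
t: 6.05
ee_pos: [532.7, 249.3, 86.5]
orientation: [2.757, 1.506, -0.001]
ft_force: [0.1, -0.7, -0.1]
width: 25.1
grasp_force: 29.8
```

>>> arm_command:
  series:
    - {"linear": [0, 0, -0.005], "turn": 0}
    - {"linear": [0, 0, -0.01], "turn": 0}
    - {"linear": [0, 0, -0.015], "turn": 0}
    - {"linear": [0, 0, -0.02], "turn": 0}
    - {"linear": [0, 0, -0.02], "turn": 0}
    - {"linear": [0, 0, -0.02], "turn": 0}
    - {"linear": [0, 0, -0.02], "turn": 0}
    - {"linear": [0, 0, -0.01], "turn": 0}
    - {"linear": [0, 0, 0], "turn": 0}

```text
t: 6.95
ee_pos: [533.8, 249.8, 209.0]
orientation: [2.757, 1.506, 0.006]
ft_force: [0.8, -0.4, -2.5]
width: 25.2
grasp_force: 29.9
```

```bash
python3 - <<'E'
from h import *
go(fr(S,SY,58,0),350,SY); print(ctrl.get_obs()['ft_force'],ctrl.get_obs()['moment'])
s=grab('side','s4.png')
cv2.imwrite('pics/c6.png',cv2.resize(s['frame'][60:240,230:380],None,fx=3.3,fy=3.3,interpolation=cv2.INTER_CUBIC))
E
```

```text
t 6.95 tcp [533.8 249.8 209. ] yaw 57.3 shift mm [-338.7  250.5 -141.6] q [0.42 0.41 1.74 0.   0.99 0.99] w 25.2
turn about tool z rad -0.739 or 2.403
[ 0.80817764 -0.35159519 -2.4861629 ] [ 0.06825253  0.03573984 -0.02712059]
```

View pics/c6.png

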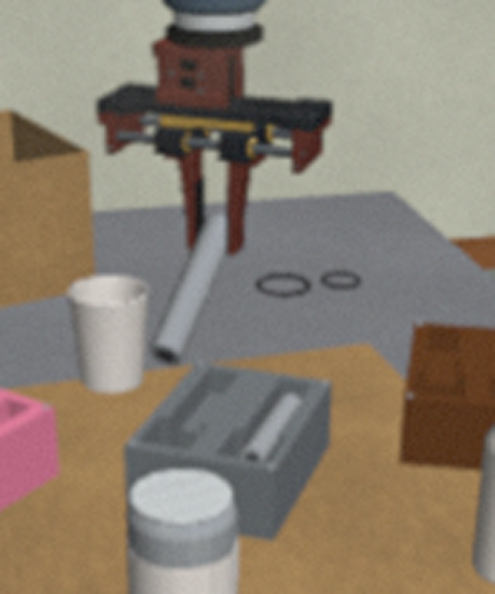

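The pin is held at about a 30° tilt and the short pin is undisturbed. I'll measure the tilt from this picture and the stand's x offset, then transit high.

```bash
python3 - <<'E'
from h import *
s=load('s4.png'); t=np.array([533.8,249.8,209]); n=np.array([-np.sin(NY),np.cos(NY),0]); a=np.array([np.cos(NY),np.sin(NY),0])
for nm,c in [('low end bottom-ish',(168,353)),('raised top',(216,217))]:
    u,v=c[0]/3.3+230,c[1]/3.3+60-2
    o,r=ray(s,u,v); p=o+r*(((t-o)@n)/(r@n)); print(nm,'along',(p-t)@a,'z rel',p[2]-t[2])
E
```

```text
low end bottom-ish along 107.36614314496275 z rel -66.28242667144332
raised top along -4.275986881817196 z rel 8.42061962636734
```

>>> arm_command:
  series:
    - {"linear": [0, 0, -0.02], "turn": -0.148}
    - {"linear": [0, 0, -0.03], "turn": -0.148}
    - {"linear": [0, 0, -0.03], "turn": -0.148}
    - {"linear": [0, 0, -0.03], "turn": -0.148}
    - {"linear": [0, 0, -0.02], "turn": -0.147}
    - {"linear": [0, 0, -0.01], "turn": 0}
    - {"linear": [0, 0, 0], "turn": 0}

```text
t: 7.7
ee_pos: [533.0, 249.5, 346.9]
orientation: [2.032, 2.396, 0.001]
ft_force: [-0.5, 0.9, -3.1]
width: 25.4
grasp_force: 29.9
```

```bash
python3 - <<'E'
from h import *
go(fr(S,SY,50,0),350,SY)
E
```

```text
t 7.7 tcp [533.  249.5 346.9] yaw 99.4 shift mm [-427.2  -41.    -3.2] q [0.42 0.27 1.61 0.   1.27 0.25] w 25.4
turn about tool z rad -0.004 or 3.138
```

>>> arm_command:
  series:
    - {"linear": [-0.03, -0.003, 0], "turn": 0}
    - {"linear": [-0.042, -0.004, 0], "turn": 0}
    - {"linear": [-0.046, -0.004, 0], "turn": 0}
    - {"linear": [-0.046, -0.004, 0], "turn": 0}
    - {"linear": [-0.046, -0.005, 0], "turn": 0}
    - {"linear": [-0.046, -0.005, 0], "turn": 0}
    - {"linear": [-0.046, -0.005, 0], "turn": 0}
    - {"linear": [-0.046, -0.004, 0], "turn": 0}
    - {"linear": [-0.046, -0.004, 0], "turn": -0.004}
    - {"linear": [-0.033, -0.003, 0], "turn": 0}

```text
t: 8.7
ee_pos: [563.0, -181.0, 344.3]
orientation: [-2.026, -2.397, 0.003]
ft_force: [1.0, 1.2, -2.2]
width: 25.4
grasp_force: 29.9
```

>>> arm_command:
  series:
    - {"linear": [0, 0, 0.03], "turn": 0}
    - {"linear": [0, 0, 0.04], "turn": 0}
    - {"linear": [0, 0, 0.04], "turn": 0}
    - {"linear": [0, 0, 0.04], "turn": 0}
    - {"linear": [0, 0, 0.03], "turn": 0}
    - {"linear": [0, 0, 0.02], "turn": 0}
    - {"linear": [0, 0, 0], "turn": 0}
    - {"linear": [0, 0, 0], "turn": 0}

```text
t: 9.5
ee_pos: [563.2, -178.2, 145.6]
orientation: [-2.023, -2.4, 0.002]
ft_force: [0.4, 0.1, -2.0]
width: 25.3
grasp_force: 29.9
```

```bash
python3 - <<'E'
from h import *
go(fr(S,SY,50,0),130,SY); print(ctrl.get_obs()['ft_force'])
s=grab('side','s5.png'); d=grab('top','t5.png')
c=np.zeros((560,800,3),np.uint8)
c[:,:400]=cv2.resize(s['frame'][190:330,320:420],None,fx=4,fy=4,interpolation=cv2.INTER_CUBIC)
c[:400,400:]=cv2.resize(d['frame'][140:240,390:490],None,fx=4,fy=4,interpolation=cv2.INTER_CUBIC)
cv2.imwrite('pics/c7.png',c)
E
```

```text
t 9.5 tcp [ 563.2 -178.2  145.6] yaw 99.8 shift mm [-0.4 -0.9 15.6] q [-0.33  0.5   1.77 -0.    0.88 -0.5 ] w 25.3
turn about tool z rad 0.003 or -3.139
[ 0.35372143  0.10843576 -1.98480774]
```

View pics/c7.png

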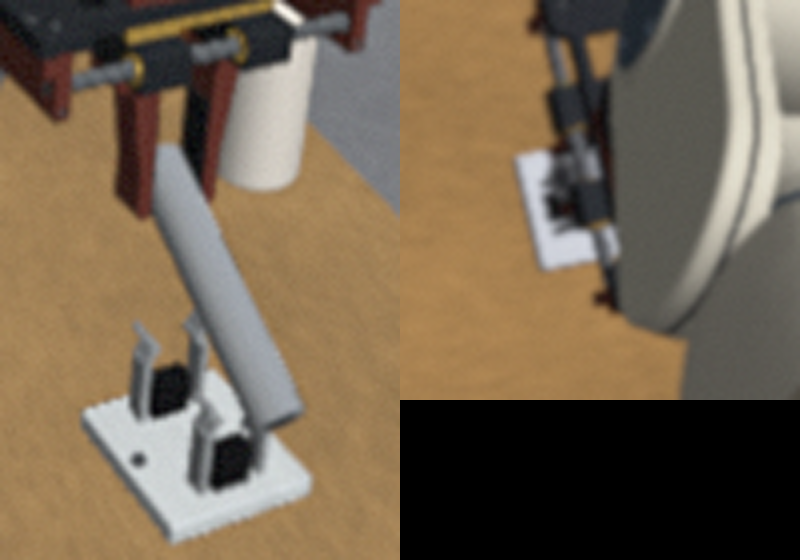

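The pin is over the stand, tilted, with its low end at about (278,412) in the left crop. The clip tips are at about (138,328), (195,325) and (207,408). I'll measure the lateral offset from these.

```bash
python3 - <<'E'
from h import *
s=load('s5.png')
c,si=np.cos(SY),np.sin(SY); M=np.array([[c,si],[-si,c]])
for b in (0,2):
  print('bias',b)
  for n,u,v,z in [('bl',138,328,70),('br',195,325,70),('fl',207,408,70),('corner L',83,413,12),('corner F',172,541,12),('corner R',310,484,12)]:
    print(n,(M@(onz(s,u/4+320,v/4+190-b,z)[:2]-S)).round(1))
  for z in (70,75,80): print('lowend',z,(M@(onz(s,279/4+320,410/4+190-b,z)[:2]-S)).round(1))
# predicted corners
for a,bb,z in [(28,-21,70),(28,21,70),(-28,-21,70),(-28,21,70)]: print((a,bb),((proj(s,[[*fr(S,SY,a,bb),z]])[0]-[320,190])*4).round())
for off in(0,):
  for th in (30,34):
    L=129; t=np.radians(th); print(th,((proj(s,[[*fr(S,SY,50-L*np.cos(t),-1),145.6-7-L*np.sin(t)]])[0]-[320,190])*4).round())
E
```

```text
bias 0
bl [26.  22.2]
br [16.7 -4.2]
fl [-36.3  22.1]
corner L [39.2 41.6]
corner F [-53.6  45.3]
corner R [-49.8 -34. ]
lowend 70 [-51.  -7.]
lowend 75 [-55.4  -3.3]
lowend 80 [-59.8   0.4]
bias 2
bl [31.3 19.1]
br [21.9 -7.5]
fl [-31.7  19.3]
corner L [44.5 38.8]
corner F [-49.3  42.8]
corner R [-45.3 -37.1]
lowend 70 [-46.5 -10.1]
lowend 75 [-50.9  -6.4]
lowend 80 [-55.4  -2.6]
(28, -21) [212. 303.]
(28, 21) [138. 325.]
(-28, -21) [276. 371.]
(-28, 21) [199. 396.]
30 [282. 422.]
34 [274. 428.]
```

>>> arm_command:
  series:
    - {"linear": [0, 0, 0.01], "turn": 0}
    - {"linear": [0, 0, 0.008], "turn": 0}
    - {"linear": [0.001, 0, 0.005], "turn": 0}
    - {"linear": [0.001, 0, 0.005], "turn": 0}
    - {"linear": [0, 0, 0], "turn": 0}

```text
t: 10.1
ee_pos: [563.3, -176.6, 118.1]
orientation: [-2.022, -2.404, 0.001]
ft_force: [-0.3, -3.0, -0.6]
width: 25.5
grasp_force: 29.9
```

>>> arm_command:
  series:
    - {"linear": [0.001, 0, 0.004], "turn": 0}
    - {"linear": [0.001, 0, 0.004], "turn": 0}
    - {"linear": [0.001, 0, 0.004], "turn": 0}
    - {"linear": [0.001, 0, 0.004], "turn": 0}
    - {"linear": [0, 0, 0], "turn": 0}

```text
t: 10.6
ee_pos: [562.6, -172.3, 102.0]
orientation: [-2.022, -2.404, 0.001]
ft_force: [-2.1, 0.3, 1.8]
width: 25.7
grasp_force: 30.0
```

>>> arm_command:
  series:
    - {"linear": [0.0005, 0, 0.004], "turn": 0}
    - {"linear": [0.0005, 0, 0.004], "turn": 0}
    - {"linear": [0.0005, 0, 0.004], "turn": 0}
    - {"linear": [0.0005, 0, 0.004], "turn": 0}
    - {"linear": [0, 0, 0], "turn": 0}

```text
t: 11.1
ee_pos: [562.3, -170.5, 86.0]
orientation: [-2.022, -2.404, 0.001]
ft_force: [-2.4, 0.4, 1.4]
width: 25.3
grasp_force: 30.0
```

>>> arm_command:
  series:
    - {"linear": [0, 0, 0.003], "turn": 0}
    - {"linear": [0, 0, 0.003], "turn": 0}
    - {"linear": [0, 0, 0.002], "turn": 0}
    - {"linear": [0, 0, 0], "turn": 0}

```text
t: 11.5
ee_pos: [562.4, -170.5, 78.4]
orientation: [-2.022, -2.404, 0.0]
ft_force: [-3.1, 1.8, 1.6]
width: 25.3
grasp_force: 30.0
```

```bash
python3 - <<'E'
from h import *
go(fr(S,SY,58,0),75,SY); print(ctrl.get_obs()['ft_force'])
s=grab('side','s6.png')
cv2.imwrite('pics/c8.png',cv2.resize(s['frame'][210:330,320:420],None,fx=5,fy=5,interpolation=cv2.INTER_CUBIC))
E
```

```text
t 11.5 tcp [ 562.4 -170.5   78.4] yaw 99.9 shift mm [-0.  -1.4  3.4] q [-0.31  0.6   1.8  -0.    0.74 -0.49] w 25.3
turn about tool z rad 0.004 or -3.137
[-3.08863189  1.83684735  1.57275101]
```

View pics/c8.png

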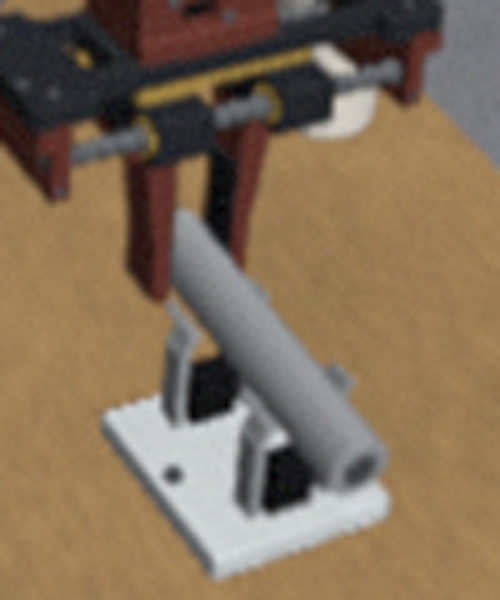

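The pin is nearly level and lies between the fingers of both clips. I'll lower it a little further and release.

>>> arm_command:
  series:
    - {"linear": [0, 0, 0.002], "turn": 0}
    - {"linear": [0, 0, 0.002], "turn": 0}
    - {"linear": [0, 0, 0], "turn": 0}

```text
t: 11.85
ee_pos: [562.5, -170.8, 75.0]
orientation: [2.022, 2.404, -0.0]
ft_force: [-4.9, 0.6, 5.1]
width: 25.1
grasp_force: 30.0
```

>>> arm_command:
  series:
    - {"linear": [0, 0, 0.0015], "turn": 0}
    - {"linear": [0, 0, 0.0015], "turn": 0}
    - {"linear": [0, 0, 0], "turn": 0}

```text
t: 12.15
ee_pos: [562.7, -170.8, 72.4]
orientation: [2.022, 2.404, -0.0]
ft_force: [-5.0, 1.8, 9.6]
width: 25.0
grasp_force: 30.0
```

>>> arm_command:
  series:
    - {"linear": [0, 0, 0], "turn": 0}
    - {"linear": [0, 0, 0], "turn": 0}
    - {"linear": [0, 0, 0], "turn": 0}
    - {"linear": [0, 0, -0.02], "turn": 0}
    - {"linear": [0, 0, -0.03], "turn": 0}
    - {"linear": [0, 0, -0.03], "turn": 0}
    - {"linear": [0, 0, 0], "turn": 0}
  jaw: 0.1

```text
t: 12.85
ee_pos: [565.5, -171.5, 155.6]
orientation: [2.018, 2.399, 0.005]
ft_force: [0.0, 0.2, 1.1]
width: 48.3
grasp_force: 0.0
```

```bash
python3 - <<'E'
from h import *
go(fr(S,SY,0,0),120,SY); print(ctrl.get_obs()['ft_force'])
s=grab('side','s7.png')
cv2.imwrite('pics/c9.png',cv2.resize(s['frame'][210:330,320:420],None,fx=5,fy=5,interpolation=cv2.INTER_CUBIC))
E
```

```text
t 12.85 tcp [ 565.5 -171.5  155.6] yaw 99.9 shift mm [-56.4  -4.8  35.8] q [-0.31  0.48  1.77 -0.    0.88 -0.49] w 48.3
turn about tool z rad 0.005 or -3.137
[0.03696551 0.22781152 1.12047619]
```

View pics/c9.png

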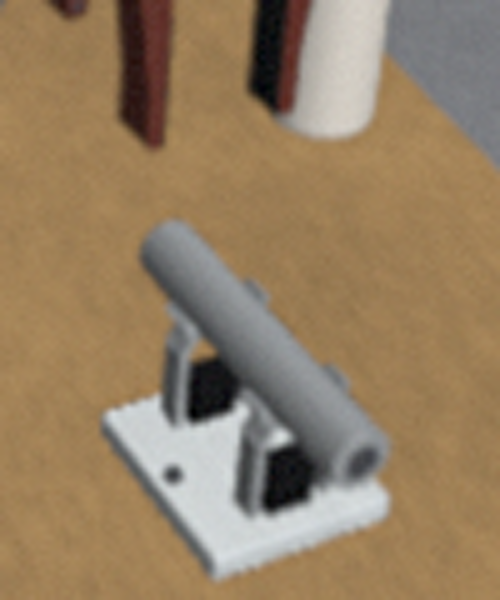

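The pin rests in both flares, with its near face centre at (362,459) in the crop. I'll check the centring and the lateral line from the ends.

```bash
python3 - <<'E'
from h import *
s=load('s7.png'); c,si=np.cos(SY),np.sin(SY); M=np.array([[c,si],[-si,c]])
for b in (1,2,3):
  a=M@(onz(s,362/5+320,459/5+210-b,68)[:2]-S); e=M@(onz(s,170/5+320,221/5+210-b,81)[:2]-S)
  print(b,'near face',a.round(1),'far top',e.round(1))
E
```

```text
1 near face [-69.4  -0.5] far top [66.5  0.8]
2 near face [-67.2  -1.9] far top [69.5 -0.9]
3 near face [-65.1  -3.4] far top [72.4 -2.6]
```

The pin is centred to within about 2 mm. I'll press in the middle with shut fingers.

>>> arm_command:
  series:
    - {"linear": [-0.0285, -0.002, 0], "turn": 0}
    - {"linear": [-0.028, -0.002, 0], "turn": 0}
    - {"linear": [0, 0, 0], "turn": 0}
    - {"linear": [0, 0, 0], "turn": 0}
    - {"linear": [0, 0, 0.02], "turn": 0}
    - {"linear": [0, 0, 0.02], "turn": 0}
    - {"linear": [0, 0, 0.01], "turn": 0}
    - {"linear": [0, 0, 0], "turn": 0}
  jaw: -1

```text
t: 13.7
ee_pos: [567.2, -225.7, 100.0]
orientation: [-2.019, -2.402, 0.002]
ft_force: [-0.4, -0.1, -0.3]
width: 0.6
grasp_force: 0.0
```

>>> arm_command:
  series:
    - {"linear": [0, 0, 0.003], "turn": 0}
    - {"linear": [0, 0, 0.003], "turn": 0}
    - {"linear": [0, 0, 0.003], "turn": 0}
    - {"linear": [0, 0, 0.003], "turn": 0}
    - {"linear": [0, 0, 0.003], "turn": 0}
    - {"linear": [0, 0, 0], "turn": 0}

```text
t: 14.3
ee_pos: [566.7, -227.0, 87.6]
orientation: [-2.021, -2.403, 0.002]
ft_force: [-5.6, -0.3, 5.9]
width: 0.5
grasp_force: 3.2
```

```bash
python3 - <<'E'
from h import *
go(fr(S,SY,0,-1),80,SY); print(ctrl.get_obs()['ft_force'])
E
```

```text
t 14.3 tcp [ 566.7 -227.    87.6] yaw 99.9 shift mm [-1.7  4.7  7.6] q [-0.4   0.61  1.74 -0.    0.79 -0.57] w 0.5
turn about tool z rad 0.005 or -3.137
[-5.5587831  -0.26757739  5.91081509]
```

The press point is about 4.5 mm off the pin's axis. I'll lift, shift across and press again.

>>> arm_command:
  series:
    - {"linear": [0, 0, -0.01], "turn": 0}
    - {"linear": [0, 0, -0.005], "turn": 0}
    - {"linear": [-0.001, 0.0045, 0], "turn": 0}
    - {"linear": [0, 0, 0], "turn": 0}
    - {"linear": [0, 0, 0], "turn": 0}

```text
t: 14.8
ee_pos: [573.2, -227.0, 101.6]
orientation: [2.022, 2.404, 0.0]
ft_force: [0.3, 0.5, -0.2]
width: 0.4
grasp_force: 0.0
```

```bash
python3 - <<'E'
from h import *
go(fr(S,SY,0,-1),80,SY); print(ctrl.get_obs()['ft_force'])
E
```

```text
t 14.8 tcp [ 573.2 -227.   101.6] yaw 99.9 shift mm [-0.5 -1.7 21.6] q [-0.4   0.59  1.73  0.    0.82 -0.57] w 0.4
turn about tool z rad 0.005 or -3.137
[ 0.26443204  0.49908767 -0.21875654]
```

>>> arm_command:
  series:
    - {"linear": [0, -0.0015, 0.003], "turn": 0}
    - {"linear": [0, 0, 0.003], "turn": 0}
    - {"linear": [0, 0, 0.003], "turn": 0}
    - {"linear": [0, 0, 0.003], "turn": 0}
    - {"linear": [0, 0, 0.002], "turn": 0}
    - {"linear": [0, 0, 0.002], "turn": 0}
    - {"linear": [0, 0, 0], "turn": 0}

```text
t: 15.5
ee_pos: [571.6, -227.5, 85.6]
orientation: [2.022, 2.404, 0.0]
ft_force: [0.6, -0.2, 0.2]
width: 0.0
grasp_force: 0.3
```

>>> arm_command:
  series:
    - {"linear": [0, 0, 0.002], "turn": 0}
    - {"linear": [0, 0, 0.002], "turn": 0}
    - {"linear": [0, 0, 0.001], "turn": 0}
    - {"linear": [0, 0, 0], "turn": 0}

```text
t: 15.9
ee_pos: [571.4, -227.3, 80.5]
orientation: [-2.022, -2.404, 0.0]
ft_force: [0.2, -0.5, 0.4]
width: 0.6
grasp_force: 0.0
```

>>> arm_command:
  series:
    - {"linear": [0, 0, 0.001], "turn": 0}
    - {"linear": [0, 0, 0.001], "turn": 0}
    - {"linear": [0, 0, 0], "turn": 0}

```text
t: 16.2
ee_pos: [572.5, -227.3, 80.1]
orientation: [2.022, 2.403, 0.002]
ft_force: [-0.1, 3.3, 9.6]
width: 0.6
grasp_force: 5.0
```

>>> arm_command:
  series:
    - {"linear": [0, 0, 0.001], "turn": 0}
    - {"linear": [0, 0, 0], "turn": 0}

```text
t: 16.4
ee_pos: [573.0, -227.3, 79.8]
orientation: [2.021, 2.402, 0.003]
ft_force: [-0.1, 4.1, 15.3]
width: 0.2
grasp_force: 7.9
```

>>> arm_command:
  series:
    - {"linear": [0, 0, -0.005], "turn": 0}
    - {"linear": [0, 0, -0.03], "turn": 0}
    - {"linear": [0, 0, -0.04], "turn": 0}
    - {"linear": [0, 0, -0.04], "turn": 0}
    - {"linear": [0, 0, -0.03], "turn": 0}
    - {"linear": [0, 0, 0], "turn": 0}
    - {"linear": [0, 0, 0], "turn": 0}

```text
t: 17.1
ee_pos: [571.4, -227.4, 223.0]
orientation: [2.022, 2.403, 0.0]
ft_force: [-0.8, 0.1, -0.2]
width: 0.3
grasp_force: 0.0
```

```bash
python3 - <<'E'
from h import *
s=grab('side','s8.png')
c=np.zeros((600,800,3),np.uint8)
c[:,:500]=cv2.resize(s['frame'][210:330,320:420],None,fx=5,fy=5,interpolation=cv2.INTER_CUBIC)
c[:400,500:]=cv2.resize(s['frame'][130:330,250:400],None,fx=2,fy=2)
cv2.imwrite('pics/c10.png',c)
for z in (48,68): print(z,[((proj(s,[[*fr(S,SY,a,-1),z]])[0]-[320,210-2])*5).round() for a in(-70,70)])
E
```

```text
48 [array([357., 506.]), array([164., 285.])]
68 [array([364., 465.]), array([167., 246.])]
```

View pics/c10.png

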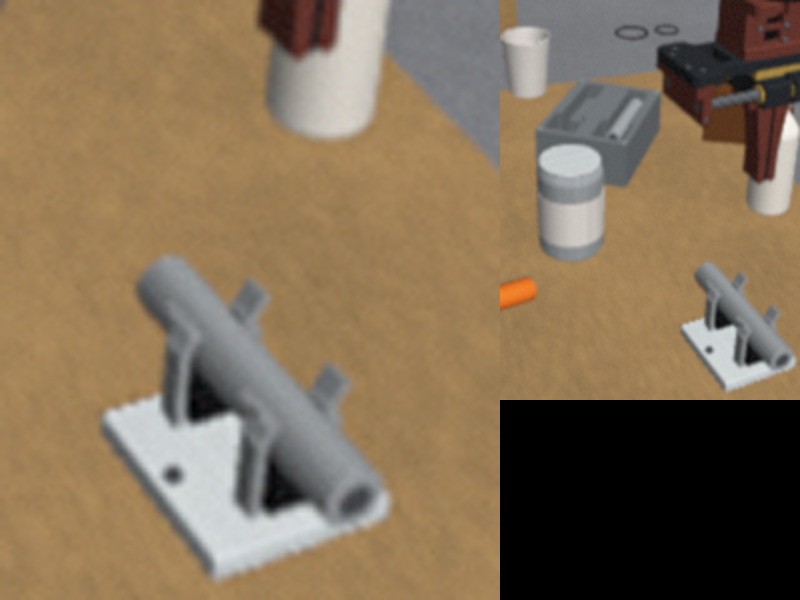

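The pin is home in both clips. Its near face centre is at (357,498) in the crop (506 predicted at home, 465 in the flares), and the far end dropped about as far. The short pin, tin, bottle and cup are undisturbed.

```bash
python3 -c "
from workcell import ctrl
print(ctrl.close_job())"
```

```text
the job is handed in; nothing more can be done
None
```

The job is handed in at about 17 s: the long pin was tipped, taken by its raised end and pressed home in both clips (about 2 mm off centre by camera), and the short pin, tin, bottle and cup look undisturbed; the fingers briefly touched the nest block's top at about 28 N on the way to the grasp.

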